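# Set the sieve-shaker timer by clicks and start it

### The job

Set the sieve shaker's timer to four clicks and start it. Its dial follows the knob only while the knob is pressed down, firmly enough to bite but not hard: so turn it anticlockwise (seen from above) back to the end stop, then clockwise exactly four clicks, and let the knob spring up. Only when the dial stands on the fourth click press the start key fully down and let go, and leave the other things on the bench where they are.

Things in the scene. Friction and masses are not known exactly. Their poses are not given: they have to be found in the camera images.
- timer: the timer: a low grey case with an aluminium top plate, 130 (x) x 200 (y) x 50 mm high, fixed to the bench. Origin at the centre of its underside, z up; its -x side faces the robot. The knob stands on its top towards +y, the start key towards -y
- knob_grip (a point): middle of the polished steel grip bar of the push-to-turn knob, on the turning axis, 85 mm above the bench when up. Bar 46 mm long (along this point's x), 14 thick (its y), 30 high (15 above and below this point), on a black flange of 64 mm diameter whose upper face is 14 mm below this point. The bar is slippery: fingers slide down it, and press the knob with their tips on the flange
- knob_press (a joint): how far the knob is pressed down, m: 0 = sprung up. A light spring (1.5 N, rising 0.2 N per mm) resists; after a free travel of 1.5 to 8 mm, different at each start and not shown, it meets the dial and the force rises steeply (16 N per mm more). Until then the knob turns freely and moves nothing; its own angle is unrelated to the dial's
- dial_angle (a joint): angle of the dial, the steel disc of 84 mm diameter under the knob with a black index on its rim, rad, growing clockwise from above. 0 = zero click (index along the timer's +x, at the longest tick), then 0.349 (20 degrees) a click: fourth click 1.396. The end stop lies 0.06 before the zero click. Starts on click 2, 3 or 4. A spring ball pulls it into each click
- clutch_travel (a joint): how far the knob presses the dial down on its seat, m: 0 = not touching, 16 N per mm. 0.0009 (14 N on the dial) is a good working load; 0.0014 (22 N) is too hard. The dial is driven by friction only: below about 10 N (it varies) the knob may slip on it, so the dial can lag behind the knob; against the end stop it slips too
- start_key (a joint): travel of the start key, m: 0 = up, 0.005 = fully down, which takes 4 N
- start_key_top (a point): centre of the top of the start key, a white round button of 26 mm diameter in a black collar, 60 mm from the timer's origin along the timer's -y; it is pressed straight down; its top is 71 mm above the bench
- tin_a: bystander: round aluminium sample tin, 67 mm diameter, 44 mm high, standing beside the timer; origin at the centre of its underside
- tin_b: bystander: a second such tin; origin at the centre of its underside
- brush: bystander: sieve brush of wood, 175 mm long (along its y), 31 mm high, lying beside the timer; origin at the centre of its underside
- marker: bystander: marker pen, 137 mm long (along its y), 13 mm thick, lying on the bench; origin at the centre of its underside
Things that resemble listed ones, but are neither listed nor needed, are in the scene too. There is more than one size of the timer; the job needs the larger.

How it is judged (in metres and radians):
On the way, in this order (a step that is already met when the one before it is completed fails the run):
1. the dial is turned back to the end stop (value of joint dial_angle below 0.1 rad), for 0.1 s.
2. the dial stands on the fourth click with the knob sprung up (value of joint dial_angle between 1.3 and 1.49 rad and value of joint knob_press below 0.001 m), for 0.2 s.
3. the start key is pressed down (value of joint start_key above 0.0038 m), for 0.03 s.
At the end, for the whole second after the job is handed in: The dial rests on the fourth click (1.396 rad, within 0.09), the knob is sprung up and the start key is up again (each within 1 mm), after the dial had been turned back to the stop, set, and the key pressed at least 3.8 mm down (all of step 2 and value of joint start_key below 0.001 m); the robot touches nothing.
It fails at once if the knob is pressed on the dial with more than about 22 N (value of joint clutch_travel above 0.0014 m).
It fails at once if the start key is pressed while the dial is not on the fourth click (value of joint start_key above 0.003 m and (value of joint dial_angle below 1.25 rad or value of joint dial_angle above 1.54 rad)).
It fails at once if a bystander is pushed more than 30 mm (distance of any of tin_a, tin_b, brush, marker from where it was at the start of the episode above 0.03 m).
It also fails if it takes over 58 s, if anything falls off the work surface, if the arm or the gripper's body presses on something with over 40 N, if the wrist force passes 120 N, or if a joint passes its speed limit or range.

### The arm

A 7-joint arm with a two-finger parallel gripper is mounted at the origin on a cart in front of the work surface, level with it; the furniture and walls round the work are solid. World frame = base frame: x ahead of the robot, y to its left, z up, the work surface at z = 0. Lengths are in m, angles in degrees, forces in N, time in s.
With the tool pointing down it reaches from about 0.425 to 1.025 m from the base axis. Payload 9.4 kg.
Tool frame: the origin (TCP) lies at the very end of the fingers, on their centre line; the grasp point (between the pads) lies 19 mm behind it; z points along the fingers, y is the line along which they close (so a half turn about z gives the same grasp; the last joint's range is limited). The gripper opens to 93 mm and grips with 3 to 60 N. Pads are 15 mm wide; open, the fingers measure 128 mm over their backs; the gripper's body (75 mm by 188 mm) begins 65 mm behind the grasp point.
Start: joints at [-70.972, 34.337, -0.143, 91.639, 0.103, 54.024, -4.572], TCP at [0.288, 0.665, 0.219] pointing down, gripper open.
Joint ranges: [-147.43, 147.43], [-19.82, 112.94], [-74.19, 73.91], [6.32, 146.72], [-59.91, 239.91], [6.04, 106.73], [-150.56, 150.56]. Speed limits (degrees/s): [127.2, 127.2, 172.46, 172.46, 180, 180, 180].

### API

Orientations are given as a 3x3 rotation matrix whose columns are the frame's x, y, z axes.
In Python, from rig import manip gives the robot as it stands. The module is installed in compiled form; this text tells all that it offers.
- The arm moves only by the shell command python3 -m handwheel 'ROWS' [OPENING] [FORCE]. ROWS is JSON, one flat list of numbers, 4 for each row, row after row: the shift along the tool's x, y, z in mm, then the turn about the tool's z in rad. In form: [tx, ty, tz, twist, tx, ty, tz, twist, ...]. A call has 1 to 12 rows; each row is the pose to reach, as a shift and turn from the pose commanded when the call began, along the tool's axes at that moment; what a row does not reach only later rows make up. A row lasts 1/12 s, in which the tool goes at most 41.7 mm and 7.16 degrees, less where a joint would pass 70% of its speed; a pose out of reach is approached as far as the arm can. A call with a gripper value outside its range is refused whole. OPENING is the closure in counts, from 0 (fully open) to 255 (shut), set as the call begins (- or left out, the last holds). The fingers move at their own pace and stop on an object; FORCE is the grip in N (left out, the last holds). Time passes only in rows, so rows that repeat a pose let the fingers close. It gives the time, the measured TCP pose, the force, the opening and the grip force at its end, in the units of the state.
- manip.get_obs(): the state, without advancing time (a new reading comes with each control period).
- manip.capture(name): name is "scene" or "top" or "wrist"; returns the picture (420x560x3 uint8, red, green, blue); there is no depth.
- manip.camera_model(name): a dict with "intrinsics" (3x3 intrinsics, pixels), "eye" and "rotation" of the camera in the world. Camera axes: x right, y up, looking along -z (the intrinsics and any distortion apply to the point x, -y, -z); pixel columns grow to the right and rows downward; lengths in m; the calibration is good to about 2 mm. A picture is of the moment at which its call begins: read the wrist's pose just before it. camera_model takes no time and is no camera call; for the wrist camera it gives the pose at the moment of the call.
- manip.sign_off(): hands the job in; it is judged then, once.
The state is a dict: "t": time; "qpos": joint angles; "qvel": joint speeds; "joint_torque": joint torques, N m; "tcp_pos": TCP position; "ee_rot": TCP orientation; "ft_force": force on the tool from outside, world axes, zero at the start; "wrist_torque": the same for the moment, N m; "grip_width": finger opening in m; "finger_force": force on a finger pad.
Only numpy, scipy, OpenCV 4.12 (cv2) and the standard library are available. Lean on these libraries where they do the work, as an engineer would, in place of code of your own. Each camera call takes 0.05 s, during which the arm holds its last target. There are 200 camera calls.

## Working session

There is one attempt and no reset: what is moved stays moved. The work goes in short steps, Python scripts to look and compute and a shell command to move; the robot and the scene stay as the last step left them, time stands still between calls to the robot, and variables do not carry over. Pictures are saved under pics/ and viewed, at most 10 in all, crops included, and the job is handed in when it is done.

```bash
mkdir -p pics; cat > h.py <<'E'
from rig import manip
import numpy as np, cv2
def cap(n,f):
    cm=manip.camera_model(n); im=manip.capture(n)
    cv2.imwrite(f'pics/{f}.png',cv2.cvtColor(im,cv2.COLOR_RGB2BGR)); return im,cm
def ray(cm,u,v,z):
    K=np.array(cm['intrinsics']);d=np.linalg.inv(K)@[u,v,1]
    d=np.array(cm['rotation'])@[d[0],-d[1],-d[2]];e=np.array(cm['eye'])
    return e+d*(z-e[2])/d[2]
E
python3 - <<'E'
from h import *
np.set_printoptions(precision=4,suppress=True)
o=manip.get_obs();print(o)
a,cm=cap('top','top1');b,cs=cap('scene','scene1')
print(cm,cs)
E
```

```text
{'t': 0.0, 'qpos': array([-70.9732,  34.3842,  -0.1443,  91.68  ,   0.1041,  54.024 ,
        -4.5749]), 'qvel': array([ 0.1117,  0.0141, -0.0869,  0.065 , -0.1057,  0.1598, -0.0848]), 'joint_torque': array([  0.0005, -76.5055,   1.4971, -25.2353,  -0.0525,   0.0167,
         0.0002]), 'tcp_pos': array([0.288 , 0.6648, 0.2178]), 'ee_rot': array([[-0.9176,  0.3975, -0.0005],
       [ 0.3975,  0.9176, -0.0015],
       [-0.0002, -0.0015, -1.    ]]), 'ft_force': array([ 0.1632, -0.408 , -0.691 ]), 'wrist_torque': array([ 0.01  , -0.0067, -0.041 ]), 'finger_force': 0.0, 'grip_width': 0.09298497106962858}
{'intrinsics': array([[542.335 ,   0.    , 283.5236],
       [  0.    , 542.335 , 204.257 ],
       [  0.    ,   0.    ,   1.    ]]), 'eye': array([ 0.3961, -0.0272,  1.48  ]), 'rotation': array([[-0.0247,  0.9901, -0.1383],
       [-0.9996, -0.0258, -0.0065],
       [-0.0101,  0.1381,  0.9904]])} {'intrinsics': array([[416.7576,   0.    , 282.4914],
       [  0.    , 416.7576, 210.7747],
       [  0.    ,   0.    ,   1.    ]]), 'eye': array([-0.0984, -0.8015,  0.5745]), 'rotation': array([[ 0.7741,  0.2575, -0.5783],
       [-0.6326,  0.3483, -0.6917],
       [ 0.0234,  0.9013,  0.4325]])}
```

View pics/top1.png

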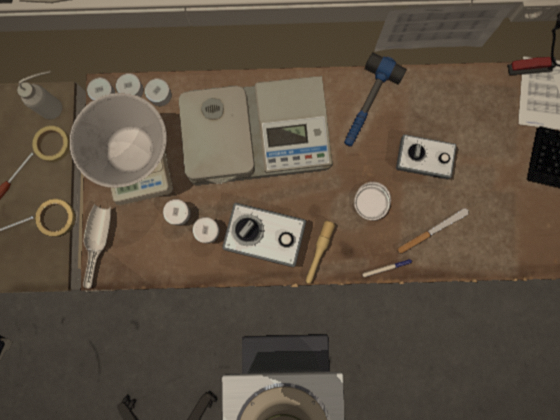

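View pics/scene1.png

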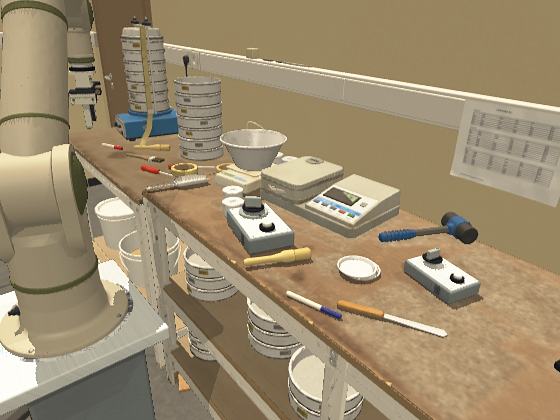

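The top view shows the larger timer at about (265,235), with its knob at (248,229) and key at (286,239). The tins are at (205,230) and (176,212), the brush at (320,252) and the marker at (387,268). I'll enlarge that area and compute the positions.

```bash
python3 - <<'E'
from h import *
np.set_printoptions(precision=4,suppress=True)
cm=manip.camera_model('top');im=cv2.imread('pics/top1.png')
c=cv2.resize(im[190:290,190:340],None,fx=5,fy=5,interpolation=cv2.INTER_CUBIC);cv2.imwrite('pics/crop1.png',c)
for n,u,v,z in [('knob',248,229,.1),('key',286,239.5,.071),('tin',205,230,.044),('brush',320,252,.02)]: print(n,ray(cm,u,v,z))
g=cv2.cvtColor(im,cv2.COLOR_BGR2GRAY);m=((g>150).astype(np.uint8))
m[:, :222]=0;m[:,310:]=0;m[:195]=0;m[275:]=0
cs,_=cv2.findContours(m,0,2);k=max(cs,key=cv2.contourArea)
r=cv2.minAreaRect(k);print(r)
P=np.array([ray(cm,*p,.05) for p in cv2.boxPoints(r)]);print(P,P.mean(0))
E
```

```text
knob [0.5275 0.0742 0.1   ]
key [ 0.5003 -0.0221  0.071 ]
tin [0.533  0.1928 0.044 ]
brush [ 0.4682 -0.1122  0.02  ]
((263.5083923339844, 234.10205078125), (70.11343383789062, 43.561851501464844), 13.736268043518066)
[[ 0.4864  0.1412  0.05  ]
 [ 0.5983  0.1125  0.05  ]
 [ 0.549  -0.0675  0.05  ]
 [ 0.4383 -0.0371  0.05  ]] [0.518  0.0373 0.05  ]
```

View pics/crop1.png

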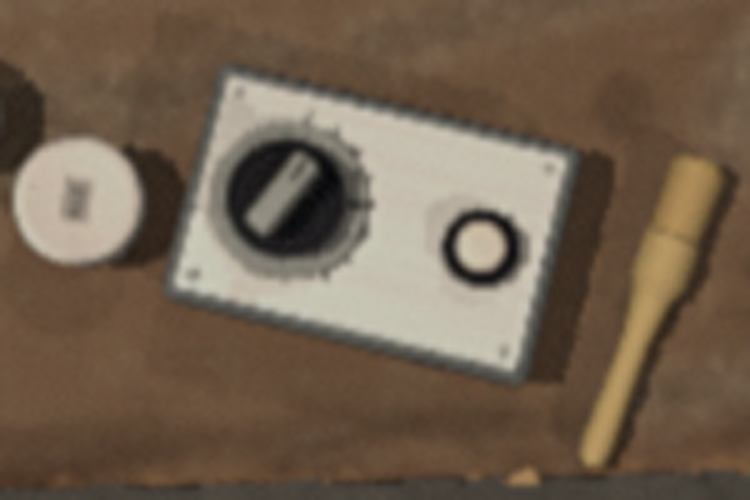

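```bash
python3 - <<'E'
from h import *
np.set_printoptions(precision=4,suppress=True)
cs=manip.camera_model('scene');cm=manip.camera_model('top')
for u,v in [(178,155),(198,158),(220,155),(120,138),(180,140)]: print(u,v,ray(cs,u,v,0))
print('bowl rim',ray(cm,75,150,.12),ray(cm,119,185,.12))
f=lambda x,y:(190+x/5,190+y/5)
k0,k1=ray(cm,*f(250,230),.1),ray(cm,*f(310,155),.1);d=k1-k0
print('bar',(k0+k1)/2,np.degrees(np.arctan2(d[1],d[0])))
knob=np.array([.5275,.074,.2]);o=manip.get_obs()
print('shift tool',o['ee_rot'].T@(knob-o['tcp_pos'])*1000)
E
```

```text
178 155 [0.6587 0.8202 0.    ]
198 158 [0.7089 0.7349 0.    ]
220 155 [0.8065 0.7162 0.    ]
120 138 [0.5514 1.2181 0.    ]
180 140 [0.7712 1.0245 0.    ]
bowl rim [0.7413 0.5157 0.12  ] [0.6467 0.4004 0.12  ]
bar [0.5289 0.0793 0.1   ] -39.682862047402
shift tool [-454.558  -447.0239   18.5271]
```

```bash
python3 -m handwheel '[-15,-15,0,0.02,-42,-41,0,0.04,-70,-69,0,0.06,-98,-97,0,0.08,-126,-124,0,0.1,-154,-152,0,0.12,-182,-179,0,0.14,-210,-207,0,0.16,-238,-234,0,0.18,-266,-262,0,0.2,-294,-289,0,0.22,-320,-315,0,0.25]' 0
```

```text
t: 1.1
tcp_pos: [0.4571, 0.2468, 0.2186]
ee_rot: [[-0.79, 0.613, 0.0], [0.613, 0.79, -0.0], [-0.0, -0.0, -1.0]]
ft_force: [0.6, 0.6, 0.5]
grip_width: 0.0934
finger_force: 0.0
```

```bash
python3 -m handwheel '[-33,-19,0,0,-66,-38,0,0.01,-99,-57,0,0.02,-130,-75,0,0.02,-152,-88,0,0.02,-161,-93,0,0.02,-161,-93,0,0.02]' 0
python3 - <<'E'
from h import *
np.set_printoptions(precision=4,suppress=True)
im,cm=cap('wrist','w1');o=manip.get_obs();print(o['t'],o['qpos'],o['tcp_pos'],cm)
E
```

```text
t: 1.68
tcp_pos: [0.5276, 0.0743, 0.2185]
ee_rot: [[-0.776, 0.631, 0.0], [0.631, 0.776, -0.001], [-0.001, -0.001, -1.0]]
ft_force: [0.1, 0.1, -0.1]
grip_width: 0.0928
finger_force: 0.0
1.7333 [-19.0644  21.2536   6.3314 117.1406  -3.4501  41.797   40.4107] [0.527  0.0765 0.2184] {'intrinsics': array([[319.5272,   0.    , 282.2953],
       [  0.    , 319.5272, 211.3693],
       [  0.    ,   0.    ,   1.    ]]), 'eye': array([0.4669, 0.1242, 0.3862]), 'rotation': array([[ 0.63  , -0.7455, -0.2175],
       [ 0.7766,  0.6044,  0.1777],
       [-0.001 , -0.2808,  0.9598]])}
```

View pics/w1.png

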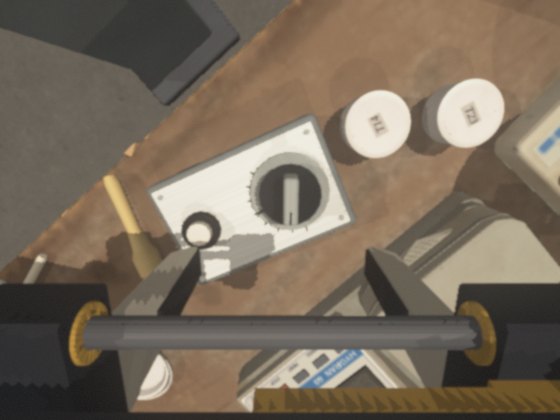

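```bash
python3 - <<'E'
from h import *
np.set_printoptions(precision=4,suppress=True)
im=cv2.imread('pics/w1.png');c=cv2.resize(im[140:290,140:370],None,fx=3.4,fy=3.4,interpolation=cv2.INTER_CUBIC);cv2.imwrite('pics/crop2.png',c)
E
```

```text
(no output)
```

View pics/crop2.png

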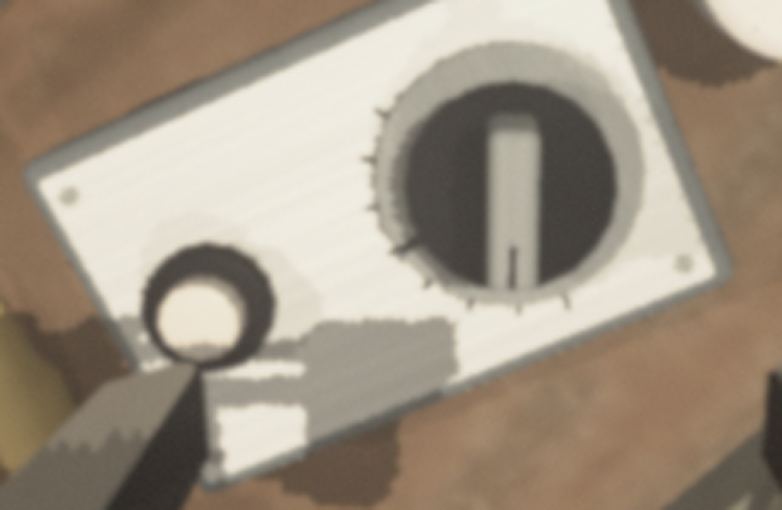

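Close up, the bar runs vertically at crop x≈515, y 130–290. The ticks start at zero at (567,300), and the index at (405,245) is on click 4. Next I'll compute the knob and key positions.

```bash
cat > m.py <<'E'
from h import *
np.set_printoptions(precision=4,suppress=True)
cm={'intrinsics':np.array([[319.5272,0,282.2953],[0,319.5272,211.3693],[0,0,1]]),'eye':np.array([0.4669,0.1242,0.3862]),'rotation':np.array([[0.63,-0.7455,-0.2175],[0.7766,0.6044,0.1777],[-0.001,-0.2808,0.9598]])}
f=lambda x,y:(140+x/3.4,140+y/3.4)
for n,x,y,z in [('flange',511,187,.071),('bartop',515,208,.1),('bar a',515,126,.1),('bar b',515,290,.1),('key',198,318,.071),('z',567,300,.051),('idx',405,245,.055)]: print(n,ray(cm,*f(x,y),z))
o=manip.get_obs();print(o['tcp_pos'],o['ee_rot'])
for n,p in [('fl',ray(cm,*f(511,187),.071)),('bar',ray(cm,*f(515,208),.1))]: print(n,o['ee_rot'].T@(p-o['tcp_pos'])*1000)
E
python3 m.py
```

```text
flange [0.53  0.083 0.071]
bartop [0.5295 0.084  0.1   ]
bar a [0.5119 0.098  0.1   ]
bar b [0.5479 0.0693 0.1   ]
key [ 0.5016 -0.0179  0.071 ]
z [0.5751 0.071  0.051 ]
idx [0.5268 0.0429 0.055 ]
[0.527  0.0765 0.2184] [[-0.7771  0.6294 -0.0004]
 [ 0.6294  0.7771  0.    ]
 [ 0.0003 -0.0002 -1.    ]]
fl [  1.6848   7.0213 147.4346]
bar [  2.7296   7.4291 118.4348]
```

```bash
python3 -m handwheel '[2,5,15,0,2,5,35,0,2,5,55,0,2,5,70,0,2,5,75,0,2,5,75,0,2,5,75,0,2,5,75,0]' 0
python3 - <<'E'
from h import *
np.set_printoptions(precision=4,suppress=True)
o=manip.get_obs();im,cm=cap('wrist','w2');print(o['t'],o['tcp_pos'],o['ft_force'],{k:v.tolist() for k,v in cm.items()})
p=cv2.imread('pics/w2.png');c=cv2.resize(p[100:400,120:520],(800,600),interpolation=cv2.INTER_CUBIC);cv2.imwrite('pics/w2c.png',c)
E
```

```text
t: 2.4
tcp_pos: [0.5289, 0.0829, 0.1445]
ee_rot: [[-0.779, 0.627, 0.001], [0.627, 0.779, 0.0], [-0.001, 0.001, -1.0]]
ft_force: [0.1, -0.2, 0.2]
grip_width: 0.0932
finger_force: 0.0
2.4 [0.5289 0.0829 0.1445] [ 0.1014 -0.2355  0.2163] {'intrinsics': [[319.5272283580299, 0.0, 282.2952949299974], [0.0, 319.5272283580299, 211.3692621096131], [0.0, 0.0, 1.0]], 'eye': [0.46775606520986335, 0.1322025241882576, 0.3121295842361085], 'rotation': [[0.6259005658507978, -0.7484025725672091, -0.21941301475170624], [0.7799025668591407, 0.6008669405766354, 0.1752452736269818], [0.0006840132838762459, -0.2808068893329643, 0.9597640454971055]]}
```

View pics/w2c.png

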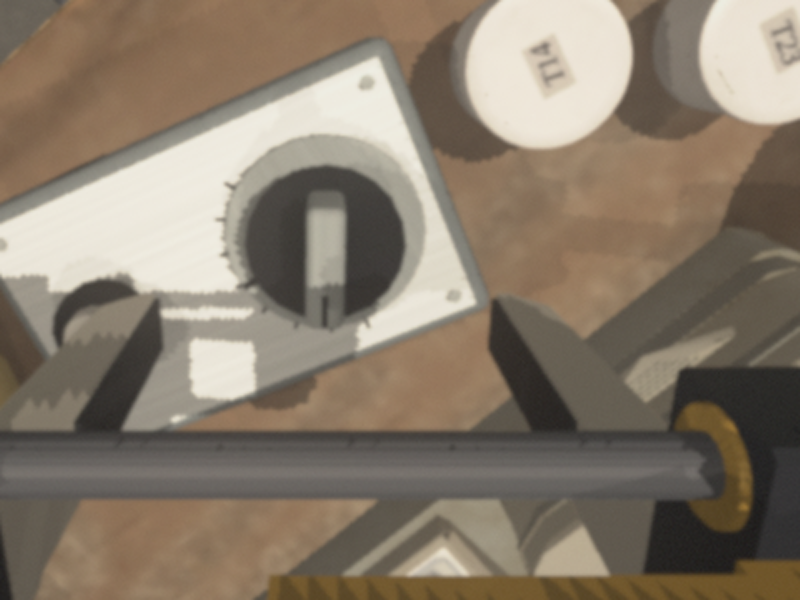

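The fingertips (crop x 160 and 492) straddle the bar (x 326, y 207–327).

```bash
python3 - <<'E'
from h import *
np.set_printoptions(precision=4,suppress=True)
cm=manip.camera_model('wrist');o=manip.get_obs();f=lambda x,y:(120+x/2,100+y/2)
for n,x,y,z in [('flange',325,245,.071),('bar',326,267,.1),('a',326,207,.1),('b',326,327,.1)]:
    p=ray(cm,*f(x,y),z);print(n,p,o['ee_rot'].T@(p-o['tcp_pos'])*1000)
E
```

```text
flange [0.5303 0.0823 0.071 ] [-1.218   0.4606 73.582 ]
bar [0.5294 0.0834 0.1   ] [ 0.1802  0.8041 44.5813]
a [0.5123 0.0971 0.1   ] [22.1033  0.7568 44.5637]
b [0.5475 0.0689 0.1   ] [-23.0089   0.8542  44.6   ]
```

```bash
python3 -m handwheel '[0,0.6,15,0,0,0.6,35,0,0,0.6,52,0,0,0.6,63,0,0,0.6,66,0,0,0.6,66,0]' 100 10; python3 -m handwheel '[0,0,0,0,0,0,0,0,0,0,0,0,0,0,0,0,0,0,0,0,0,0,0,0]' 255 15
```

```text
t: 2.95
tcp_pos: [0.5289, 0.0825, 0.0775]
ee_rot: [[-0.778, 0.628, -0.001], [0.628, 0.778, -0.0], [0.0, -0.001, -1.0]]
ft_force: [0.8, -0.5, 0.7]
grip_width: 0.0588
finger_force: 0.0
t: 3.45
tcp_pos: [0.5291, 0.0825, 0.0779]
ee_rot: [[-0.778, 0.628, 0.0], [0.628, 0.778, 0.0], [-0.0, 0.0, -1.0]]
ft_force: [-0.4, -0.3, 0.2]
grip_width: 0.0208
finger_force: 0.0
```

```bash
python3 -m handwheel '[0,0,0,0,0,0,0,0,0,0,0,0,0,0,0,0]'; python3 -m handwheel '[0,0,0,0.05,0,0,0,0.15,0,0,0,0.27,0,0,0,0.39,0,0,0,0.51,0,0,0,0.63,0,0,0,0.75,0,0,0,0.87,0,0,0,0.99,0,0,0,1.1,0,0,0,1.15,0,0,0,1.15]'; python3 -c "
from h import *
print(manip.get_obs()['qpos'])"
```

```text
t: 3.78
tcp_pos: [0.5292, 0.0828, 0.0777]
ee_rot: [[-0.778, 0.628, 0.0], [0.628, 0.778, 0.0], [-0.0, 0.0, -1.0]]
ft_force: [0.8, 0.9, 1.5]
grip_width: 0.0137
finger_force: 15.0
t: 4.78
tcp_pos: [0.5302, 0.0831, 0.0778]
ee_rot: [[0.257, 0.966, 0.002], [0.966, -0.257, 0.0], [0.001, 0.002, -1.0]]
ft_force: [3.7, 2.7, 0.8]
grip_width: 0.014
finger_force: 15.0
[-29.36990244  35.3669285   21.18204659 123.98904794 -29.26370462
  25.27499492   0.12851712]
```

```bash
for i in 1; do python3 -m handwheel '[0,0,2,0,0,0,4,0,0,0,5,0,0,0,5,0]'; done;  python3 -m handwheel '[0,0,1,0,0,0,1,0]'; python3 -m handwheel '[0,0,1,0,0,0,1,0]'
```

```text
t: 5.12
tcp_pos: [0.5302, 0.083, 0.0727]
ee_rot: [[0.253, 0.967, 0.002], [0.967, -0.253, 0.001], [0.001, 0.002, -1.0]]
ft_force: [4.1, 3.1, 2.1]
grip_width: 0.0141
finger_force: 15.0
t: 5.28
tcp_pos: [0.5302, 0.0831, 0.0717]
ee_rot: [[0.253, 0.967, 0.002], [0.967, -0.253, 0.001], [0.001, 0.002, -1.0]]
ft_force: [4.4, 4.0, 2.1]
grip_width: 0.0137
finger_force: 15.0
t: 5.45
tcp_pos: [0.5302, 0.0831, 0.0708]
ee_rot: [[0.253, 0.967, 0.002], [0.967, -0.253, 0.001], [0.001, 0.002, -1.0]]
ft_force: [4.0, 4.2, 3.1]
grip_width: 0.0138
finger_force: 15.0
```

```bash
for i in 1 2 3 4; do :; done; python3 -m handwheel '[0,0,0.5,0,0,0,0.5,0]'|sed -n '2p;4p'; python3 -m handwheel '[0,0,0.5,0,0,0,0.5,0]'|sed -n '2p;4p';python3 -m handwheel '[0,0,0.5,0,0,0,0.5,0]'|sed -n '2p;4p';python3 -m handwheel '[0,0,0.5,0,0,0,0.5,0]'|sed -n '2p;4p'
```

```text
tcp_pos: [0.5302, 0.0831, 0.0705]
ft_force: [4.5, 3.4, 6.4]
tcp_pos: [0.5302, 0.0829, 0.0702]
ft_force: [3.3, 2.9, 7.0]
tcp_pos: [0.5301, 0.0827, 0.0697]
ft_force: [2.8, 2.3, 8.6]
tcp_pos: [0.5301, 0.0825, 0.0692]
ft_force: [3.2, 2.0, 9.0]
```

```bash
cat > chk.sh <<'E'
# pass lines 2,4 through; succeed only if Fz < $1
o=$(cat); echo "$o"|sed -n '2p;4p;5p'; echo "$o"|awk -v m=$1 -F'[],[]' '/ft_force/{exit !($4<m)}'
E
python3 -m handwheel '[0,0,0.5,0,0,0,0.5,0]'|bash chk.sh 11 && python3 -m handwheel '[0,0,0.5,0,0,0,0.5,0]'|bash chk.sh 11 && python3 -m handwheel '[0,0,0.5,0,0,0,0.5,0]'|bash chk.sh 11 && python3 -m handwheel '[0,0,0.5,0,0,0,0.5,0]'|bash chk.sh 11 && python3 -m handwheel '[0,0,0.5,0,0,0,0.5,0]'|bash chk.sh 11 && python3 -m handwheel '[0,0,0.5,0,0,0,0.5,0]'|bash chk.sh 11
```

```text
tcp_pos: [0.53, 0.0824, 0.0687]
ft_force: [2.4, 0.6, 9.4]
grip_width: 0.014
tcp_pos: [0.53, 0.0822, 0.0682]
ft_force: [3.0, 1.8, 9.4]
grip_width: 0.0137
tcp_pos: [0.53, 0.0821, 0.0677]
ft_force: [3.0, 0.7, 9.3]
grip_width: 0.0138
tcp_pos: [0.53, 0.0821, 0.0672]
ft_force: [3.7, -0.1, 9.7]
grip_width: 0.014
tcp_pos: [0.5299, 0.082, 0.0667]
ft_force: [2.2, -0.5, 9.7]
grip_width: 0.0143
tcp_pos: [0.53, 0.0819, 0.0662]
ft_force: [3.1, 0.1, 10.1]
grip_width: 0.0137
```

```bash

python3 -m handwheel '[0,0,0.5,0,0,0,0.5,0]'|bash chk.sh 11.5 && python3 -m handwheel '[0,0,0.5,0,0,0,0.5,0]'|bash chk.sh 11.5 && python3 -m handwheel '[0,0,0.5,0,0,0,0.5,0]'|bash chk.sh 11.5 && python3 -m handwheel '[0,0,0.5,0,0,0,0.5,0]'|bash chk.sh 11.5 && python3 -m handwheel '[0,0,0.5,0,0,0,0.5,0]'|bash chk.sh 11.5 && python3 -m handwheel '[0,0,0.5,0,0,0,0.5,0]'|bash chk.sh 11.5
```

```text
tcp_pos: [0.5299, 0.0819, 0.0657]
ft_force: [3.2, -1.0, 8.8]
grip_width: 0.0139
tcp_pos: [0.5299, 0.0819, 0.0652]
ft_force: [3.0, -0.3, 8.7]
grip_width: 0.0139
tcp_pos: [0.5299, 0.0818, 0.0647]
ft_force: [1.8, -0.1, 8.8]
grip_width: 0.0139
tcp_pos: [0.5299, 0.0818, 0.0642]
ft_force: [2.3, 0.4, 9.3]
grip_width: 0.0141
tcp_pos: [0.5299, 0.0818, 0.0637]
ft_force: [4.2, -0.6, 8.8]
grip_width: 0.0137
tcp_pos: [0.5299, 0.0818, 0.0633]
ft_force: [1.4, 0.2, 11.4]
grip_width: 0.0141
```

```bash

python3 -m handwheel '[0,0,0.2,0,0,0,0.2,0]'|bash chk.sh 15 && python3 -m handwheel '[0,0,0.2,0,0,0,0.2,0]'|bash chk.sh 15
```

```text
tcp_pos: [0.5299, 0.0818, 0.0632]
ft_force: [2.0, -0.8, 13.7]
grip_width: 0.0136
tcp_pos: [0.5299, 0.0818, 0.0631]
ft_force: [0.9, -0.3, 13.5]
grip_width: 0.0136
```

```bash

python3 -m handwheel '[0,0,0.2,0,0,0,0.2,0]' - 25|bash chk.sh 17 && python3 -m handwheel '[0,0,0,-0.04,0,0,0,-0.1,0,0,0,-0.16,0,0,0,-0.2,0,0,0,-0.2]'; python3 -c "
from h import *
o=manip.get_obs();print(o['qpos'],o['wrist_torque'])"
```

```text
tcp_pos: [0.5299, 0.0818, 0.063]
ft_force: [1.3, -0.9, 15.8]
grip_width: 0.014
t: 9.03
tcp_pos: [0.5299, 0.0818, 0.0631]
ee_rot: [[0.054, 0.999, 0.002], [0.999, -0.054, 0.0], [0.001, 0.002, -1.0]]
ft_force: [1.0, -0.2, 14.4]
grip_width: 0.0141
finger_force: 26.8
[-26.10397516  36.16709409  16.54152023 124.30888159 -25.91311114
  22.60438041   8.3920312 ] [-0.1579833  -0.15451868  0.07765235]
```

```bash

python3 -m handwheel '[0,0,0.1,-0.04,0,0,0.1,-0.12,0,0,0.1,-0.2,0,0,0.1,-0.28,0,0,0.1,-0.36,0,0,0.1,-0.44,0,0,0.1,-0.5,0,0,0.1,-0.5]'; python3 -c "
from h import *
o=manip.get_obs();print(o['qpos'],o['wrist_torque']);cap('wrist','w3')
p=cv2.imread('pics/w3.png');c=cv2.resize(p[100:400,120:520],(800,600),interpolation=cv2.INTER_CUBIC);cv2.imwrite('pics/w3c.png',c)"
```

```text
t: 9.7
tcp_pos: [0.5301, 0.0818, 0.063]
ee_rot: [[-0.432, 0.902, 0.003], [0.902, 0.432, 0.001], [-0.001, 0.003, -1.0]]
ft_force: [1.0, -0.4, 14.5]
grip_width: 0.0139
finger_force: 26.8
[-21.30231104  35.3943842    9.40249751 124.00013874 -14.95663208
  21.47775821  25.92342201] [-0.12322692 -0.23577597  0.02797999]
```

View pics/w3c.png

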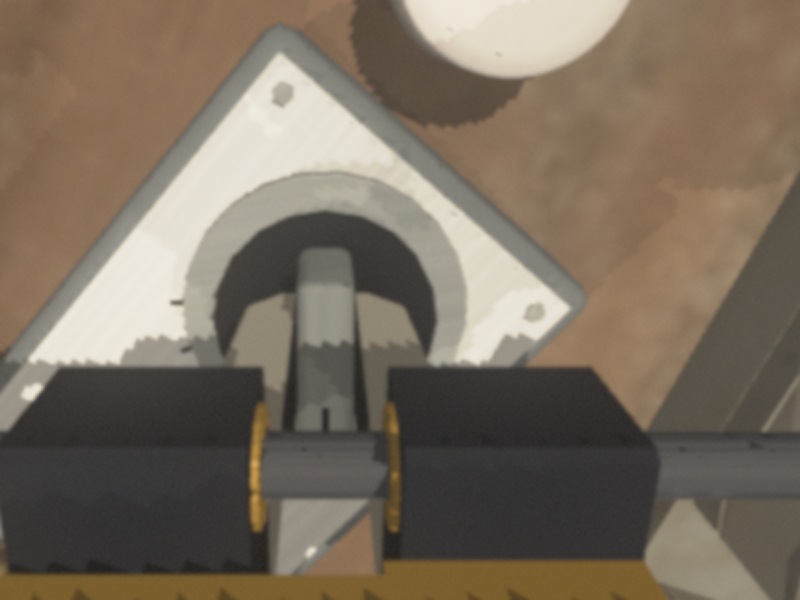

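The wrist view shows the fingers on the bar at (325,330). The upper half of the dial ring is clear, with two ticks at its left at (177,302) and (187,348). The index is hidden under the gripper. I'll keep turning.

```bash

python3 -m handwheel '[0,0,0.1,-0.04,0,0,0.1,-0.12,0,0,0.1,-0.2,0,0,0.1,-0.28,0,0,0.1,-0.36,0,0,0.1,-0.44,0,0,0.1,-0.52,0,0,0.1,-0.6,0,0,0.1,-0.6]'|bash chk.sh 19; python3 -c "
from h import *
o=manip.get_obs();print(o['qpos'],o['wrist_torque'])"; python3 -m handwheel '[0,0,0,-0.04,0,0,0,-0.12,0,0,0,-0.2,0,0,0,-0.28,0,0,0,-0.36,0,0,0,-0.42,0,0,0,-0.42]'; python3 -c "
from h import *
o=manip.get_obs();print(o['qpos'],o['wrist_torque'])"
```

```text
tcp_pos: [0.5303, 0.082, 0.063]
ft_force: [2.4, -0.9, 14.7]
grip_width: 0.0135
[-15.55208994  34.96569293   0.99973962 123.61960736  -1.54510313
  21.24887088  46.76335019] [-0.12619239 -0.28906632 -0.01725048]
t: 11.08
tcp_pos: [0.5302, 0.0821, 0.063]
ee_rot: [[-0.995, 0.104, 0.003], [0.104, 0.995, 0.001], [-0.003, 0.001, -1.0]]
ft_force: [1.5, -0.5, 14.3]
grip_width: 0.0138
finger_force: 27.2
[-11.44973128  34.96145319  -4.93275572 123.3525203    7.65900366
  21.78574606  61.44796991] [-0.11578298 -0.27835229 -0.05754073]
```

```bash

python3 -m handwheel '[0,0,0.15,-0.04,0,0,0.15,-0.12,0,0,0.15,-0.2,0,0,0.15,-0.28,0,0,0.15,-0.35,0,0,0.15,-0.35]'|bash chk.sh 19; python3 -c "
from h import *
o=manip.get_obs();print(o['qpos'],o['wrist_torque'])"
python3 -m handwheel '[0,0,-3,0,0,0,-10,0,0,0,-13,0,0,0,-13,0]' 190; python3 -m handwheel '[-20,0,-25,0,-40,0,-55,0,-40,0,-85,0,-40,0,-100,0,-40,0,-100,0,-40,0,-100,0]' 100;  python3 -c "
from h import *
o=manip.get_obs();cap('wrist','w4')
p=cv2.imread('pics/w4.png');c=cv2.resize(p[60:360,80:480],(800,600),interpolation=cv2.INTER_CUBIC);cv2.imwrite('pics/w4c.png',c)"
```

```text
tcp_pos: [0.5302, 0.0822, 0.0629]
ft_force: [0.8, 0.0, 15.8]
grip_width: 0.0137
[ -7.92380562  35.16146672 -10.02214747 123.12671642  15.11604962
  22.65500278  74.0163602 ] [-0.06209557 -0.23032819 -0.0809429 ]
t: 11.92
tcp_pos: [0.5286, 0.0821, 0.0752]
ee_rot: [[-0.971, -0.239, -0.0], [-0.239, 0.971, -0.0], [0.0, -0.0, -1.0]]
ft_force: [-0.5, -0.2, 0.2]
grip_width: 0.0235
finger_force: 0.0
t: 12.42
tcp_pos: [0.5676, 0.0918, 0.1749]
ee_rot: [[-0.971, -0.239, 0.001], [-0.239, 0.971, -0.0], [-0.001, -0.0, -1.0]]
ft_force: [0.0, -1.2, 0.1]
grip_width: 0.0553
finger_force: 0.0
```

View pics/w4c.png

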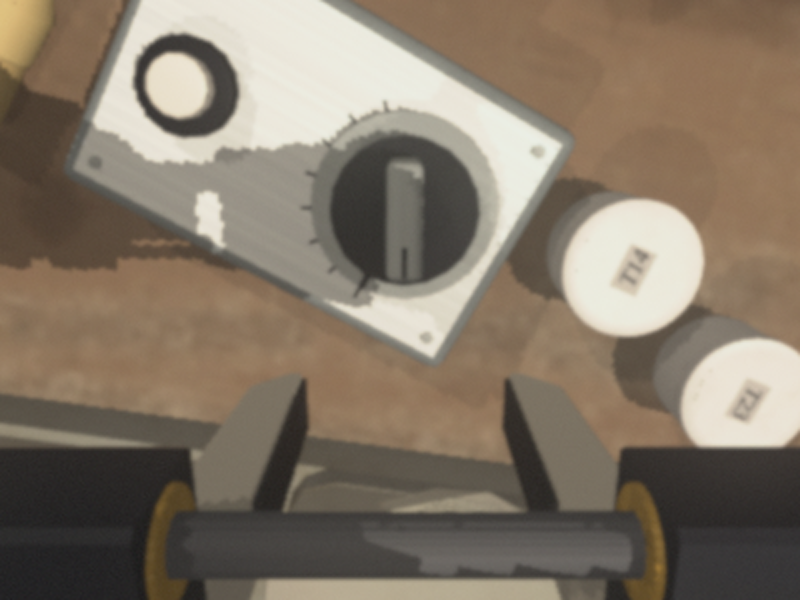

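The index at (368,283) stands on the zero tick at (360,292), so the dial has been turned back. The fingers are still lined up with the bar. I'll go back down the same way.

```bash

python3 -m handwheel '[0,0,15,0,20,0,45,0,40,0,75,0,40,0,95,0,40,0,100,0,40,0,100,0,40,0,100,0]' 190|sed -n '1,2p;4,5p'; python3 -m handwheel '[0,0,2,0,0,0,5,0,0,0,8,0,0,0,10,0,0,0,11,0,0,0,11,0]' 190|bash chk.sh 8 && python3 -m handwheel '[0,0,0,0,0,0,0,0,0,0,0,0,0,0,0,0,0,0,0,0]' 255 25
```

```text
t: 13.05
tcp_pos: [0.5293, 0.0828, 0.0745]
ft_force: [0.4, 0.1, 0.7]
grip_width: 0.0237
tcp_pos: [0.5298, 0.0827, 0.064]
ft_force: [2.7, -0.9, 3.7]
grip_width: 0.0239
t: 13.97
tcp_pos: [0.529, 0.082, 0.0639]
ee_rot: [[-0.971, -0.238, 0.0], [-0.238, 0.971, -0.001], [0.0, -0.001, -1.0]]
ft_force: [1.2, -2.9, 5.5]
grip_width: 0.0138
finger_force: 28.1
```

```bash

python3 -m handwheel '[0,0,0.5,0,0,0,0.5,0]'|bash chk.sh 14 && python3 -m handwheel '[0,0,0.3,0,0,0,0.3,0]'|bash chk.sh 13 && python3 -m handwheel '[0,0,0.2,0,0,0,0.2,0]'|bash chk.sh 14 && python3 -m handwheel '[0,0,0.2,0,0,0,0.2,0]'|bash chk.sh 15
```

```text
tcp_pos: [0.529, 0.082, 0.0635]
ft_force: [0.9, -3.3, 9.3]
grip_width: 0.0141
tcp_pos: [0.5291, 0.0819, 0.0634]
ft_force: [-0.5, -3.3, 10.8]
grip_width: 0.0136
tcp_pos: [0.529, 0.0819, 0.0633]
ft_force: [-0.8, -2.4, 11.0]
grip_width: 0.0139
tcp_pos: [0.5291, 0.0819, 0.0632]
ft_force: [-0.4, -3.0, 12.5]
grip_width: 0.0135
```

```bash

python3 -m handwheel '[0,0,0.3,0,0,0,0.3,0]'|bash chk.sh 15.5 && python3 -m handwheel '[0,0,0.2,0,0,0,0.2,0,0,0,0.2,0]'|bash chk.sh 15.5 && python3 -m handwheel '[0,0,0.2,0,0,0,0.2,0,0,0,0.2,0]'|bash chk.sh 15
```

```text
tcp_pos: [0.5291, 0.0819, 0.063]
ft_force: [-0.4, -3.1, 14.5]
grip_width: 0.0137
tcp_pos: [0.5291, 0.0819, 0.0629]
ft_force: [-1.5, -3.0, 16.2]
grip_width: 0.0138
```

```bash

python3 -m handwheel '[0,0,0.1,0.03,0,0,0.1,0.09,0,0,0.1,0.16,0,0,0.1,0.23,0,0,0.1,0.3,0,0,0.1,0.37,0,0,0.1,0.44,0,0,0.1,0.51,0,0,0.1,0.58,0,0,0.1,0.65,0,0,0.1,0.7,0,0,0.1,0.7]'
```

```text
t: 16.05
tcp_pos: [0.5292, 0.0825, 0.0629]
ee_rot: [[-0.895, 0.446, 0.001], [0.446, 0.895, 0.0], [-0.001, 0.0, -1.0]]
ft_force: [-0.8, -2.4, 16.1]
grip_width: 0.0142
finger_force: 29.6
```

```bash

python3 -m handwheel '[0,0,0.05,0.03,0,0,0.05,0.09,0,0,0.05,0.16,0,0,0.05,0.23,0,0,0.05,0.3,0,0,0.05,0.37,0,0,0.05,0.44,0,0,0.05,0.51,0,0,0.05,0.58,0,0,0.05,0.65,0,0,0.05,0.71,0,0,0.05,0.71]'
python3 -m handwheel '[0,0,-3,0,0,0,-10,0,0,0,-13,0,0,0,-13,0]' 190|sed -n '2p;4p'; python3 -m handwheel '[-20,0,-25,0,-40,0,-55,0,-40,0,-85,0,-40,0,-100,0,-40,0,-100,0,-40,0,-100,0]' 100;  python3 -c "
from h import *
o=manip.get_obs();cap('wrist','w5')
p=cv2.imread('pics/w5.png');c=cv2.resize(p[60:360,80:480],(800,600),interpolation=cv2.INTER_CUBIC);cv2.imwrite('pics/w5c.png',c)"
```

```text
t: 17.05
tcp_pos: [0.5296, 0.083, 0.0628]
ee_rot: [[-0.388, 0.922, 0.002], [0.922, 0.388, 0.001], [-0.0, 0.002, -1.0]]
ft_force: [-1.0, -0.7, 16.1]
grip_width: 0.014
finger_force: 29.6
tcp_pos: [0.5288, 0.0826, 0.0754]
ft_force: [-0.0, 0.2, -0.5]
t: 17.88
tcp_pos: [0.5447, 0.0459, 0.1752]
ee_rot: [[-0.391, 0.92, 0.001], [0.92, 0.391, 0.001], [-0.0, 0.001, -1.0]]
ft_force: [0.2, -0.7, 0.3]
grip_width: 0.0557
finger_force: 0.0
```

View pics/w5c.png

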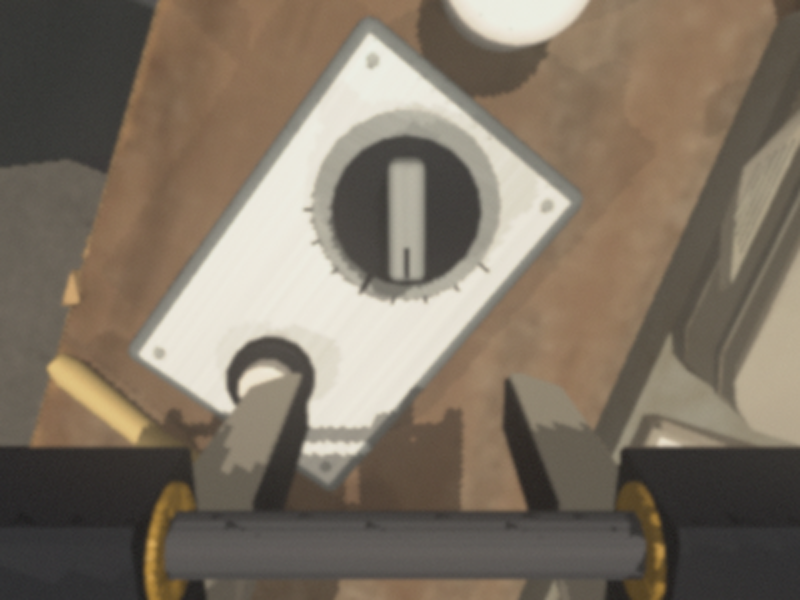

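The index at (366,285) is the fifth tick counting from zero at (486,267), which is click 4. I'll press the key with the fingers closed.

```bash

python3 -m handwheel '[-14,-22,0,0,-28,-43,0,0,-42,-64.5,0,0,-42,-64.5,20,0,-42,-64.5,45,0,-42,-64.5,70,0,-42,-64.5,85,0,-42,-64.5,90,0,-42,-64.5,90,0,-42,-64.5,90,0]' 255 20; python3 -m handwheel '[0,0,3,0,0,0,8,0,0,0,12,0,0,0,12,0]'
```

```text
t: 18.77
tcp_pos: [0.5013, -0.0182, 0.0844]
ee_rot: [[-0.391, 0.92, -0.002], [0.92, 0.391, -0.0], [0.0, -0.001, -1.0]]
ft_force: [0.7, -0.3, 0.8]
grip_width: 0.0004
finger_force: 0.0
t: 19.1
tcp_pos: [0.5016, -0.018, 0.0726]
ee_rot: [[-0.391, 0.92, 0.0], [0.92, 0.391, 0.0], [0.0, 0.0, -1.0]]
ft_force: [-0.5, -0.5, 0.2]
grip_width: 0.0003
finger_force: 0.0
```

```bash

python3 -m handwheel '[0,0,2,0,0,0,4,0,0,0,5,0,0,0,5,0]'|bash chk.sh 8 && python3 -m handwheel '[0,0,1,0,0,0,1.2,0,0,0,1.2,0]'|bash chk.sh 8 && python3 -m handwheel '[0,0,0.5,0,0,0,0.5,0]'|bash chk.sh 8 && python3 -m handwheel '[0,0,0.5,0,0,0,0.5,0]'|bash chk.sh 8
```

```text
tcp_pos: [0.5018, -0.0181, 0.0678]
ft_force: [-0.1, 0.9, 3.4]
grip_width: 0.0004
tcp_pos: [0.5018, -0.0181, 0.0667]
ft_force: [0.3, 0.4, 3.8]
grip_width: 0.0006
tcp_pos: [0.5018, -0.0181, 0.0663]
ft_force: [-1.8, 0.2, 6.3]
grip_width: 0.0006
tcp_pos: [0.5018, -0.0181, 0.0662]
ft_force: [-1.9, 0.7, 12.9]
grip_width: 0.0006
```

```bash

python3 -m handwheel '[0,0,-3,0,0,0,-15,0,0,0,-40,0,-30,0,-75,0,-60,0,-105,0,-60,0,-120,0,-60,0,-120,0,-60,0,-120,0]'; python3 -c "
from h import *
o=manip.get_obs();cap('wrist','w6')
p=cv2.imread('pics/w6.png');c=cv2.resize(p[0:300,80:480],(800,600),interpolation=cv2.INTER_CUBIC);cv2.imwrite('pics/w6c.png',c)"
```

```text
t: 20.68
tcp_pos: [0.5255, -0.0736, 0.1862]
ee_rot: [[-0.391, 0.921, 0.002], [0.921, 0.391, 0.0], [-0.001, 0.002, -1.0]]
ft_force: [-1.2, 0.3, -0.0]
grip_width: 0.0006
finger_force: 0.0
```

View pics/w6c.png

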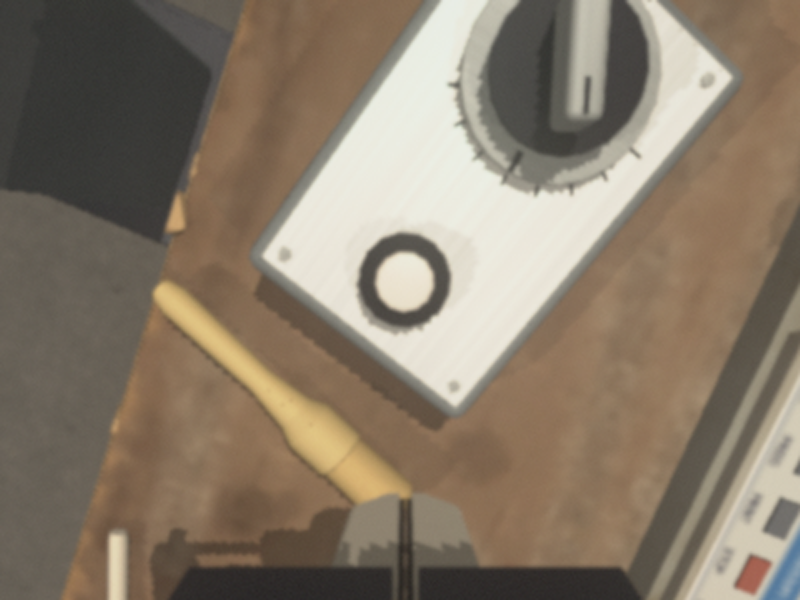

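The index at (513,165) is still on the fourth click from zero at (636,152). The key at (404,280) is up, and the gripper is clear of everything.

```bash
python3 -c "
from rig import manip
print(manip.sign_off())"
```

```text
the job is handed in; nothing more can be done
None
```

I turned the dial back to its end stop and set it to the fourth click, then pressed the start key fully and released it; the job is handed in, with no verdict shown.

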